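# Press a glued sole in the ratchet sole press and let it down again

### The arm

A 6-joint arm with a two-finger parallel gripper is mounted at the origin on the work surface. World frame = base frame: x ahead of the robot, y to its left, z up, the work surface at z = 0. Lengths are in m, angles in rad, forces in N, time in s.
With the tool pointing down it reaches from about 0.325 to 0.9 m from the base axis. Payload 6.1 kg.
Tool frame: the origin (TCP) lies at the very end of the fingers, on their centre line; the grasp point (between the pads) lies 19 mm behind it; z points along the fingers, y is the line along which they close (so a half turn about z gives the same grasp; the last joint's range is limited). The gripper opens to 85 mm and grips with 20 to 120 N. Pads are 22 mm wide; open, the fingers measure 114 mm over their backs; the gripper's body (76 mm by 85 mm) begins 54 mm behind the grasp point. The pads swing forward as they close: fully open they stand 13 mm farther back than shut.
Start: joints at [-1.279, 0.22, 1.526, -0, 1.395, -0.126], TCP at [0.254, -0.571, 0.201] pointing down, gripper open.
Joint ranges: [-2.98, 2.98], [-0.91, 2.08], [0.09, 2.57], [-1.24, 4.39], [0.2, 2.65], [-2.68, 2.68]. Speed limits (rad/s): [2.57, 2.57, 3.01, 3.14, 3.14, 3.14].

### API

Orientations are given as [roll, pitch, yaw] about the fixed x, y, z axes, in that order (R = Rz(yaw) Ry(pitch) Rx(roll)).
In Python, from rig import bot gives the robot as it stands. The module is installed in compiled form; this text tells all that it offers.
- The arm moves only by the tool servo_tool, never from a script. Its argument "increments" is a list of rows, each an object with "dr": the turn, a rotation vector about the tool's x, y, z scaled (see below), a list of three; "xyz": the shift along the tool's x, y, z scaled (see below), a list of three; "jaw": the opening, from 0 (shut) to 1 (fully open). In form: [{"dr": [ax, ay, az], "xyz": [dx, dy, dz], "jaw": jaw}, ...]. A call has 1 to 8 rows; each row is the pose to reach, as a shift and turn from the pose commanded when the call began, along the tool's axes at that moment; what a row does not reach only later rows make up. The controller multiplies each number of a shift by 400 mm and each number of a turn by 30 degrees. A row lasts 1/8 s, in which the tool goes at most 62.5 mm and 10.7 degrees, less where a joint would pass 70% of its speed; a pose out of reach is approached as far as the arm can. A call with a number of a shift or a turn outside -1 to 1 is refused whole. A call with a gripper value outside its range is refused whole. The fingers move at their own pace and stop on an object; "newtons" is the grip in N (left out, the last holds). Time passes only in rows, so rows that repeat a pose let the fingers close. It gives the time, the measured TCP pose, the force, the opening and the grip force at its end, in the units of the state.
- bot.read_state(): the state, without advancing time (a new reading comes with each control period).
- bot.camera(name): name is "scene" or "side" or "wrist"; returns (picture, depth): 480x640x3 uint8, red, green, blue; 480x640 float32, m along the optical axis (not along the pixel's ray), 0 where there is no reading.
- bot.get_calibration(name): a dict with "fx", "fy", "cx", "cy" (pixels), "D" ([k1, k2, p1, p2, k3] as OpenCV has them; the pictures are not rectified), "R" (3x3) and "t" (3): a world point X has camera coordinates R X + t. Camera axes: x right, y down, z forward; pixel columns grow to the right and rows downward; lengths in m; the calibration is good to about 2 mm. A picture is of the moment at which its call begins: read the wrist's pose just before it. get_calibration takes no time and is no camera call; for the wrist camera it gives the pose at the moment of the call.
- bot.finish_job(): hands the job in; it is judged then, once.
The state is a dict: "clock": time; "joint_pos": joint angles; "joint_velocities": joint speeds; "joint_efforts": joint torques, N m; "eef_pos": TCP position; "tool_rot": TCP orientation; "wrist_force": force on the tool from outside, world axes, zero at the start; "wrist_torque": the same for the moment, N m; "grip_width": finger opening in m; "grip_force": force on a finger pad.
Only numpy, scipy, OpenCV 4.12 (cv2) and the standard library are available. Lean on these libraries where they do the work, as an engineer would, in place of code of your own. Each camera call takes 0.05 s, during which the arm holds its last target. There are 200 camera calls.

### The job

The black shoe in the bench sole press has a freshly glued sole. Gently raise the press's rest by its black handle, tooth by tooth, until the shoe pushes the sprung pad above it in by 3 to 12 mm (it must never go in beyond 14 mm); then let go, so that the pawl alone holds the shoe pressed for at least two seconds. Then press down the pawl's lever, without forcing it, to free the teeth until the rest has sunk fully home, and leave the lever sprung back, with the shoe standing on the rest and everything else undisturbed.

Things in the scene. Friction and masses are not known exactly. Their poses are not given: they have to be found in the camera images.
- press: the fixed sole press, 300 high: base plate 200 x 240 x 14, upright column on it; on its own -y side the rest with the shoe and handle, under an overhead beam that ends 116 mm from the column; on its +y side the teeth, pawl and lever. Origin on the table under the column, z up, turned about z. The beam's height differs each time: the shoe starts 12 to 40 mm below the pad, to be found by feel
- handle (a point): middle of the straight black round handle, 20 diameter, 85 long, level along the press's y at the outer end of the rest, 195 mm from the column, 79 mm beyond the beam's end; its centre is 54 mm above the table with the rest down. Pinch it across (fingers closing along the press's x) and lift straight up. It moves with the rail
- rail (a joint): height of the toothed rail with rest and handle, m: 0 down on its stop, 0.085 top. Going up it clicks over the pawl; let go, it sinks to the last tooth passed and stands at about 8 mm x n (teeth 8 mm apart). Damped (60 N s/m: lift slowly, some 20 mm/s); with the shoe it weighs about 6 N, and the pawl adds up to 5 N as a tooth slides by. With the pawl lifted it sinks by itself at about 0.1 m/s
- rest (a point): point on the top of the rest's cork, under the pad's axis (the rest is 165 x 104); z up; the shoe stands here
- pad (a joint): how far the sprung rubber-faced pad (52 diameter, under the beam, above the shoe's wooden last) is pushed up, m: 0 free, 0.020 at its end stop. Its spring is 1.1 N per mm, so 3 to 12 mm adds about 4 to 13 N to the lift
- pawl (a joint): angle of the pawl, rad: 0 sprung into the teeth, about 0.2 clear of the teeth, 0.42 at its hard stop. The pawl swings about a level pin (along the press's x) 22 mm from the column's middle on the +y side, 75 mm above the table
- lever (a point): middle of the upper face of the flat steel thumb pad, 30 x 34, at the end of the pawl's lever, 88 mm outward (+y of the press) from its pin; 87 mm above the table at rest. Pushed down with about 1 to 6 N it turns the pawl out of the teeth (18 mm down frees them, 35 mm is the hard stop: do not force it); it springs back when let go
- shoe_mid (a point): centre of the black shoe with its wooden last, loose, standing on the rest: 250 long (toe to its +x), 82 wide, 95 high, about 0.35 kg; this point is half-way up, z up
- tack_tin: flat round bare-metal tin, 48 across, 22 high, standing on the press's base plate; leave it alone; origin under its middle
- thread: lying reel of black thread, 110 long, 48 across, beyond the pawl lever; leave it alone; origin under its middle
- brush: glue brush lying on the robot's side of the press; leave it alone; origin under its middle
- hammer: hammer lying at the right of the table; leave it alone; origin under its middle
- glue_jar: white square glue jar with a cap, 75 wide, 89 high, at the left; leave it alone; origin under its middle
- phone: black phone lying flat, 148 x 72 x 9, at the left; leave it alone; origin under its middle
- brown_shoe: loose brown shoe, 250 long, 70 high, at the right, not the one in the press; leave it alone; origin under its sole

How it is judged:
By the outcome, as a careful person would: the job done as asked, in the order asked, and still so for the second after the job is handed in, with the robot touching nothing.
It also fails if it takes over 64 s, if anything falls off the work surface, if the arm or the gripper's body presses on something with over 40 N, if the wrist force passes 120 N, or if a joint passes its speed limit or range.

## Working session

There is one attempt and no reset: what is moved stays moved. The work goes in short steps, Python scripts to look and compute and a tool call to move; the robot and the scene stay as the last step left them, time stands still between calls to the robot, and variables do not carry over. Pictures are saved under pics/ and viewed, at most 10 in all, crops included, and the job is handed in when it is done.

Besides the shell and the picture viewer there is one more tool, called after "Request:" in YAML: its name, and indented under it one key for each argument. servo_tool: Moves the arm, as the interface text tells. Shifts and turns lie within -1 to 1; 1 stands for 400 mm of shift or 30 degrees of turn. Its arguments: {"type":"object","properties":{"increments":{"type":"array","items":{"type":"object","properties":{"dr":{"type":"array","items":{"type":"number"}},"xyz":{"type":"array","items":{"type":"number"}},"jaw":{"type":"number"}}}},"newtons":{"type":"number"}},"required":["increments"]}

```bash
mkdir -p pics
cat > h.py <<'E'
import numpy as np, cv2
from rig import bot
def snap(n,f):
    c=bot.get_calibration(n); p,d=bot.camera(n)
    cv2.imwrite(f'pics/{f}.png',p[:,:,::-1]); np.savez(f'pics/{f}.npz',p=p,d=d,**{k:np.array(v) for k,v in c.items()})
def cloud(f):
    z=np.load(f'pics/{f}.npz'); K=np.array([[z['fx'],0,z['cx']],[0,z['fy'],z['cy']],[0,0,1]],float)
    v,u=np.mgrid[:480,:640]; q=cv2.undistortPoints(np.stack([u,v],-1).reshape(-1,1,2).astype(np.float64),K,z['D'].astype(float)).reshape(480,640,2)
    d=z['d']; X=np.dstack([q[...,0]*d,q[...,1]*d,d]); W=(X-z['t'])@z['R']; W[d==0]=np.nan
    return z['p'],W
E
python3 - <<'E'
from h import *
snap('scene','s1');snap('side','d1')
s=bot.read_state();print(s['eef_pos'],s['tool_rot'],s['clock'],s['wrist_force'])
E
```

```text
[ 0.25340648 -0.57067129  0.20038634] [-3.13983533e+00 -2.34743371e-04  4.17747107e-01] 0.1 [ 0.85737517 -0.7350926  -0.80244348]
```

View pics/s1.png

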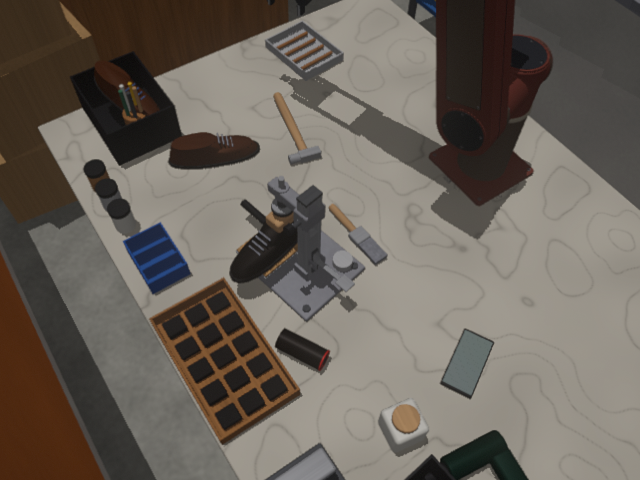

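View pics/d1.png

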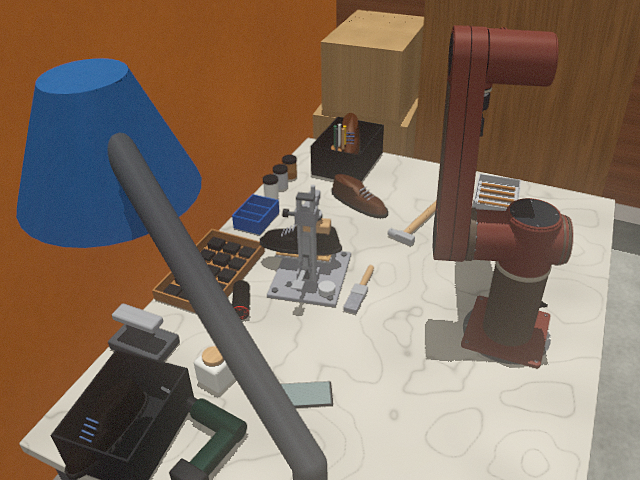

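The scene view shows the press column at about (312,230), the black handle at about (255,212), the lever pad at about (346,302) and the thread reel at (303,350). I'll measure these and crop in.

Run:
```python
from h import *
p,W=cloud('s1')
for n,(u,v) in dict(handle=(255,212),lever=(346,301),coltop=(312,193),thread=(303,348),beam=(285,190),base1=(306,315),base2=(362,262),tin=(343,258),base3=(268,278)).items():
    print(n,(u,v),np.round(np.nanmedian(W[v-1:v+2,u-1:u+2].reshape(-1,3),0),4))
cv2.imwrite('pics/c1.png',cv2.resize(p[165:325,220:390,::-1],None,fx=3.5,fy=3.5,interpolation=cv2.INTER_CUBIC))
```

```text
handle (255, 212) [ 0.6087 -0.1555  0.0629]
lever (346, 301) [ 0.5431  0.1357 -0.0026]
coltop (312, 193) [0.5633 0.0184 0.2962]
thread (303, 348) [0.7013 0.1943 0.0472]
beam (285, 190) [ 0.5852 -0.0473  0.2491]
base1 (306, 315) [0.6436 0.1209 0.0122]
base2 (362, 262) [ 4.493e-01  7.220e-02 -2.000e-04]
tin (343, 258) [0.4958 0.0546 0.0356]
base3 (268, 278) [ 0.6664 -0.0067  0.0145]
```

View pics/c1.png

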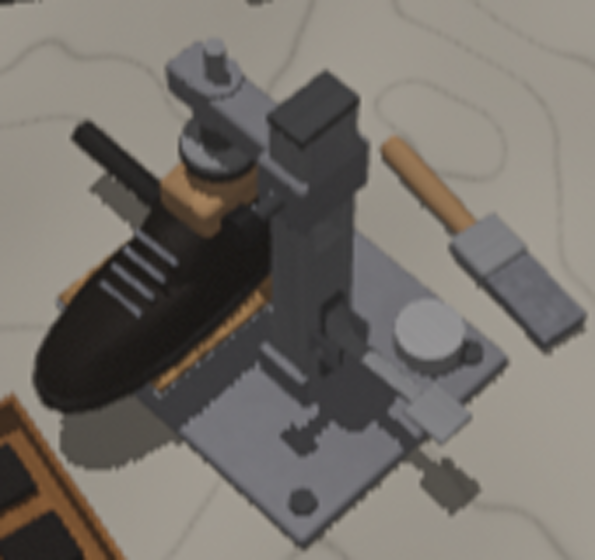

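The crop shows the handle running from (244,202) to about (264,219), the lever pad at (344,283) and the tin at (342,259).

Run:
```python
from h import *
p,W=cloud('s1')
v,u=np.mgrid[:480,:640]; g=p.max(2)
m=(u>238)&(u<268)&(v>196)&(v<225)&(W[...,2]>.05)&(W[...,2]<.075)&(g<60)
H=W[m]; print('handle n',len(H),np.round(np.median(H,0),4),'z',np.round(np.percentile(H[:,2],[5,50,95]),3))
uu,S,vt=np.linalg.svd(H[:,:2]-H[:,:2].mean(0)); print('axis',vt[0],np.ptp((H[:,:2]-H[:,:2].mean(0))@vt[0]))
m=(abs(u-344)<16)&(abs(v-283)<14)&(W[...,2]>.075)&(W[...,2]<.1)
L=W[m]; print('lever n',len(L),np.round(L.mean(0),4),np.round(np.percentile(L[:,2],[5,50,95]),4)); r=cv2.minAreaRect((L[:,:2]*1000).astype(np.float32));print(r)
m=(abs(u-312)<25)&(v<215)&(v>180)&(W[...,2]>.292)&(W[...,2]<.306); T=W[m];print('top',len(T),T.mean(0),cv2.minAreaRect((T[:,:2]*1000).astype(np.float32)))
m=(u>220)&(u<400)&(v>160)&(v<340)&(W[...,2]>.010)&(W[...,2]<.018);B=W[m];r=cv2.minAreaRect((B[:,:2]*1000).astype(np.float32));print('base',r)
m=(u>278)&(u<310)&(v>170)&(v<215)&(W[...,2]>.22)&(W[...,2]<.29);B=W[m];print('beam',np.round(np.percentile(B[:,2],[5,25,50,75,95]),3))
m=(abs(u-342)<14)&(abs(v-259)<12)&(W[...,2]>.032)&(W[...,2]<.042);print('tin',W[m].mean(0))
```

```text
handle n 208 [ 0.6091 -0.1601  0.0614] z [0.056 0.061 0.066]
axis [-0.17071104  0.98532114] 0.08427934265455983
lever n 264 [0.5522 0.1242 0.0857] [0.0813 0.0856 0.09  ]
((552.7118530273438, 116.5060043334961), (30.756107330322266, 66.97738647460938), 11.060973167419434)
top 311 [0.57196956 0.02242047 0.29728952] ((571.201904296875, 21.46004867553711), (50.11294937133789, 30.339542388916016), 11.500548362731934)
base ((534.6947021484375, -59.944793701171875), (522.9913330078125, 397.91851806640625), 60.75175094604492)
beam [0.23  0.245 0.249 0.263 0.282]
tin [0.49837996 0.05577344 0.03573453]
```

Request:
servo_tool:
  increments:
    - {"xyz": [0.975,-0.45,0],"dr": [0,0,-1],"jaw": 0.6}
    - {"xyz": [0.975,-0.45,0],"dr": [0,0,-1],"jaw": 0.6}
    - {"xyz": [0.975,-0.45,0],"dr": [0,0,-1],"jaw": 0.6}
    - {"xyz": [0.975,-0.45,0],"dr": [0,0,-1],"jaw": 0.6}
    - {"xyz": [0.975,-0.45,0],"dr": [0,0,-1],"jaw": 0.6}
    - {"xyz": [0.975,-0.45,0],"dr": [0,0,-1],"jaw": 0.6}
    - {"xyz": [0.975,-0.45,0],"dr": [0,0,-1],"jaw": 0.6}
    - {"xyz": [0.975,-0.45,0],"dr": [0,0,-1],"jaw": 0.6}

```text
clock: 1.1
eef_pos: [0.5388, -0.245, 0.2008]
tool_rot: [-3.141, -0.001, 0.947]
wrist_force: [-0.1, -0.3, -0.4]
grip_width: 0.051
grip_force: 0.0
```

Request:
servo_tool:
  increments:
    - {"xyz": [0.24,0.02,0],"dr": [0,0,-0.35],"jaw": 0.6}
    - {"xyz": [0.24,0.02,0],"dr": [0,0,-0.7],"jaw": 0.6}
    - {"xyz": [0.24,0.02,0],"dr": [0,0,-1],"jaw": 0.6}

```text
clock: 1.48
eef_pos: [0.6005, -0.1743, 0.2007]
tool_rot: [-3.141, -0.0, 1.473]
wrist_force: [-0.1, 0.4, -0.3]
grip_width: 0.0512
grip_force: 0.0
```

Request:
servo_tool:
  increments:
    - {"xyz": [0,0,0],"dr": [0,0,-0.3],"jaw": 0.6}
    - {"xyz": [0,0,0],"dr": [0,0,-0.57],"jaw": 0.6}
    - {"xyz": [0,0,0],"dr": [0,0,-0.57],"jaw": 0.6}

```text
clock: 1.85
eef_pos: [0.5992, -0.1766, 0.2009]
tool_rot: [-3.141, -0.0, 1.761]
wrist_force: [-0.0, 0.1, 0.6]
grip_width: 0.0509
grip_force: 0.0
```

Run:
```python
from h import *
snap('wrist','w1');snap('scene','s2')
s=bot.read_state();print(s['eef_pos'],s['tool_rot'],s['clock'],s['joint_pos'])
p,W=cloud('w1')
z=W[...,2]; m=(z>.05)&(z<.07)&(p.max(2)<70)&(np.hypot(W[...,0]-.609,W[...,1]+.168)<.06)
H=W[m];print(len(H),np.median(H,0)); h=H[:,:2]; print(cv2.minAreaRect((h*1000).astype(np.float32)))
a=cv2.imread('pics/w1.png');b=cv2.imread('pics/s2.png')[80:440,160:480]
cv2.imwrite('pics/v2.png',np.hstack([cv2.resize(a,(440,330)),cv2.resize(b,(330,330))]))
```

```text
[ 0.59948206 -0.17629409  0.20108951] [-3.14096453e+00 -1.38337656e-04  1.75970541e+00] 1.95 [-4.11993812e-01  2.20833767e-01  1.52657780e+00 -2.44814113e-04
  1.39477740e+00 -6.00859996e-01]
2346 [ 0.60653996 -0.16246189  0.0619538 ]
((605.6519165039062, -159.07530212402344), (28.571882247924805, 96.56280517578125), 18.654844284057617)
```

View pics/v2.png

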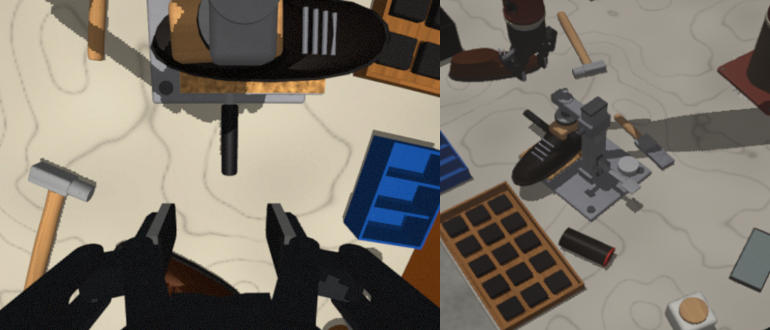

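The wrist view shows the handle running along tool x, with the blue tray and the hammer well clear. I'll descend 12 mm outward of the handle's middle, so the gripper body stays clear of the shoe.

Request:
servo_tool:
  increments:
    - {"xyz": [-0.019,0.023,0.15],"dr": [0,0,0],"jaw": 0.6}
    - {"xyz": [-0.019,0.023,0.28],"dr": [0,0,0],"jaw": 0.6}
    - {"xyz": [-0.019,0.023,0.36],"dr": [0,0,0],"jaw": 0.6}
    - {"xyz": [-0.019,0.023,0.415],"dr": [0,0,0],"jaw": 0.6}
    - {"xyz": [-0.019,0.023,0.415],"dr": [0,0,0],"jaw": 0.6}

```text
clock: 2.58
eef_pos: [0.6092, -0.1809, 0.0337]
tool_rot: [-3.139, -0.002, 1.762]
wrist_force: [0.2, 0.4, -0.3]
grip_width: 0.0513
grip_force: 0.0
```

Run:
```python
from h import *
snap('wrist','w2');snap('side','d2')
s=bot.read_state();print(s['eef_pos'],s['tool_rot'],s['clock'],s['wrist_force'])
a=cv2.imread('pics/w2.png');b=cv2.imread('pics/d2.png')[160:320,230:390]
cv2.imwrite('pics/v3.png',np.hstack([cv2.resize(a,(440,330)),cv2.resize(b,(330,330))]))
```

```text
[ 0.61142511 -0.18179655  0.03676976] [3.14002182e+00 1.12111297e-03 1.76284851e+00] 2.675 [ 0.13514712 -0.55321074  0.81480825]
```

View pics/v3.png

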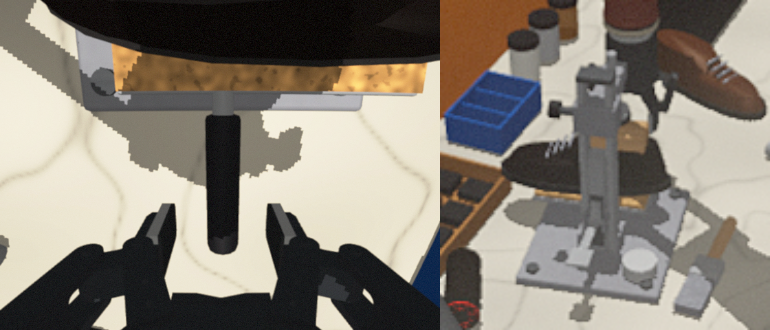

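The handle (column 222) sits centred between the open pads, so I'll close on it.

Request:
servo_tool:
  increments:
    - {"xyz": [0,0,0],"dr": [0,0,0],"jaw": 0.0}
    - {"xyz": [0,0,0],"dr": [0,0,0],"jaw": 0.0}
    - {"xyz": [0,0,0],"dr": [0,0,0],"jaw": 0.0}
    - {"xyz": [0,0,0],"dr": [0,0,0],"jaw": 0.0}
    - {"xyz": [0,0,0],"dr": [0,0,0],"jaw": 0.0}
    - {"xyz": [0,0,0],"dr": [0,0,0],"jaw": 0.0}
  newtons: 60

```text
clock: 3.42
eef_pos: [0.6104, -0.1813, 0.0353]
tool_rot: [-3.141, -0.0, 1.763]
wrist_force: [-1.0, 0.4, -0.0]
grip_width: 0.0002
grip_force: 0.0
```

The jaw shut on nothing, so I'll look.

Run:
```python
from h import *
p,W=cloud('w2')
for v in (180,230,280,330,355): print(v,np.round(W[v,322],4),p[v,322])
snap('wrist','w3');p,W=cloud('w3');s=bot.read_state();print(s['eef_pos'],s['clock'],s['grip_width'])
for v in (180,230,280,330,355): print(v,np.round(W[v,322],4),p[v,322])
a=cv2.imread('pics/w3.png')
cv2.imwrite('pics/v4.png',a)
```

```text
180 [ 0.5994 -0.1288  0.062 ] [32 25 30]
230 [ 0.6029 -0.1467  0.0642] [22 17 18]
280 [ 0.6069 -0.167   0.0623] [25 26 25]
330 [ 0.611  -0.1882  0.0631] [23 25 23]
355 [ 0.6132 -0.1997  0.0631] [45 40 42]
[ 0.6103982  -0.1812447   0.03529844] 3.475 -8.785924773042585e-05
180 [ 0.6006 -0.1291  0.0635] [28 22 28]
230 [ 0.6042 -0.1477  0.0632] [ 0  4 11]
280 [ 0.6081 -0.1678  0.0628] [21 23 23]
330 [ 0.6084 -0.1697  0.0984] [21 19 22]
355 [ 0.6097 -0.1763  0.1018] [26 23 29]
```

View pics/v4.png

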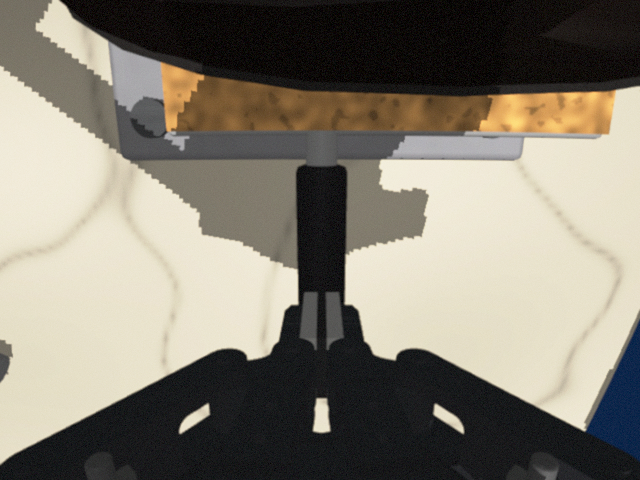

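Run:
```python
from h import *
p,W=cloud('w3')
for v in range(286,350,5): print(v,np.round(W[v,310],4),np.round(W[v,335],4))
p,W=cloud('w2')
for v in range(290,370,8): print(v,np.round(W[v,246],4),np.round(W[v,322],4))
z=np.load('pics/w3.npz');print('cam', -z['R'].T@z['t'], z['R'][2])
s=bot.read_state();print(s['eef_pos'])
```

```text
286 [ 0.604  -0.1714  0.0624] [ 0.6137 -0.1696  0.0621]
291 [ 0.6044 -0.1736  0.0621] [ 0.6143 -0.172   0.0614]
296 [ 0.6042 -0.1712  0.072 ] [ 0.6133 -0.1694  0.0722]
301 [ 0.6042 -0.1705  0.0778] [ 0.6131 -0.1691  0.0771]
306 [ 0.6043 -0.1704  0.0819] [ 0.613  -0.1691  0.0811]
311 [ 0.6044 -0.1706  0.0853] [ 0.6128 -0.1691  0.085 ]
316 [ 0.6046 -0.171   0.0881] [ 0.6127 -0.1692  0.0885]
321 [ 0.6047 -0.1711  0.0913] [ 0.6125 -0.1689  0.0926]
326 [ 0.6048 -0.1714  0.0941] [ 0.6126 -0.1695  0.0947]
331 [ 0.6048 -0.1705  0.0988] [ 0.6124 -0.1691  0.0986]
336 [ 0.605  -0.1713  0.1004] [ 0.6123 -0.1691  0.1016]
341 [ 0.6051 -0.1717  0.1026] [ 0.612  -0.1682  0.1061]
346 [ 0.6049 -0.1697  0.1087] [ 0.6118 -0.1682  0.1089]
290 [ 0.5706 -0.207  -0.0009] [ 0.6075 -0.1705  0.0638]
298 [ 0.5799 -0.1751  0.073 ] [ 0.6082 -0.1738  0.0639]
306 [ 0.581  -0.1754  0.0785] [ 0.6089 -0.1776  0.0632]
314 [ 0.5821 -0.1754  0.0843] [ 0.6096 -0.1814  0.0625]
322 [ 0.5825 -0.1781  0.0849] [ 0.6103 -0.1847  0.0629]
330 [ 0.5831 -0.1802  0.0865] [ 0.611  -0.1882  0.0631]
338 [ 0.5836 -0.183   0.0868] [ 0.6117 -0.1918  0.0631]
346 [ 0.5841 -0.1854  0.0879] [ 0.6123 -0.1953  0.0634]
354 [ 0.5846 -0.1878  0.0891] [ 0.613  -0.1989  0.0636]
362 [ 0.585  -0.1911  0.0889] [ 0.6138 -0.2027  0.0636]
cam [ 0.59627205 -0.10892391  0.20737377] [ 0.05540338 -0.28295693 -0.95753112]
[ 0.6103982  -0.1812447   0.03529844]
```

Run:
```python
from h import *
for f,c,ztop in (('w1',(.5995,-.1763),.201),('w2',(.610,-.1815),.035),('w3',(.610,-.1815),.035),('s2',(.5995,-.1763),.201),('d2',(.61,-.1815),.035)):
    p,W=cloud(f); d=np.hypot(W[...,0]-c[0],W[...,1]-c[1])
    m=(d<.06)&(W[...,2]>ztop-.02)&(p.max(2)<120); z=W[m][:,2]
    print(f,len(z),np.round(np.percentile(z,[0,1,5,20,50,90]),3) if len(z) else '')
p,W=cloud('w1')
for v in range(290,345,6): print(v,np.round(W[v,242],4),np.round(W[v,246],4))
```

```text
w1 56542 [0.234 0.242 0.257 0.286 0.303 0.318]
w2 65611 [0.052 0.057 0.061 0.094 0.129 0.15 ]
w3 67431 [0.051 0.058 0.062 0.114 0.136 0.152]
s2 4873 [0.235 0.247 0.282 0.337 0.452 0.606]
d2 1605 [0.072 0.089 0.125 0.178 0.269 0.351]
290 [ 5.369e-01 -2.824e-01  4.000e-04] [ 0.541  -0.2813  0.001 ]
296 [ 0.5683 -0.1706  0.2391] [ 0.5697 -0.1707  0.2384]
302 [ 0.5692 -0.1708  0.2435] [ 0.5706 -0.1704  0.2438]
308 [ 0.5701 -0.1704  0.2487] [ 0.5715 -0.1701  0.2487]
314 [ 0.5709 -0.1704  0.2529] [ 0.5721 -0.1707  0.2518]
320 [ 0.5717 -0.1702  0.2572] [ 0.5725 -0.1726  0.2525]
326 [ 0.5721 -0.1716  0.2584] [ 0.5728 -0.1749  0.2525]
332 [ 0.5725 -0.1735  0.2589] [ 0.5731 -0.1771  0.2525]
338 [ 0.5729 -0.175   0.2601] [ 0.5735 -0.179   0.2533]
344 [ 0.5732 -0.177   0.2604] [ 0.5739 -0.1804  0.2548]
```

Run:
```python
from h import *
snap('side','d3');snap('scene','s3')
a=cv2.imread('pics/d3.png')[170:300,270:400];b=cv2.imread('pics/s3.png')[150:280,180:310]
cv2.imwrite('pics/v5.png',np.hstack([cv2.resize(a,(400,400),interpolation=2),cv2.resize(b,(400,400),interpolation=2)]))
```

```text
(no output)
```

View pics/v5.png

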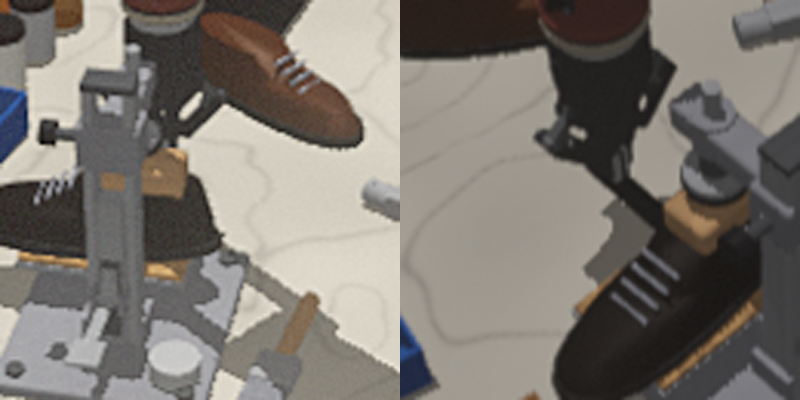

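The side and scene views show the shut fingers standing on top of the handle. All three cameras put the real fingertips about 31 mm above the reported TCP, while the lateral position agrees. I'll allow for this offset: reopen, go 31 mm lower and grip again.

Request:
servo_tool:
  increments:
    - {"xyz": [0,0,0],"dr": [0,0,0],"jaw": 0.6}
    - {"xyz": [0,0,0],"dr": [0,0,0],"jaw": 0.6}
    - {"xyz": [0,0,0],"dr": [0,0,0],"jaw": 0.6}
    - {"xyz": [0,0,0],"dr": [0,0,0],"jaw": 0.6}
    - {"xyz": [0,0,0.03],"dr": [0,0,0],"jaw": 0.6}
    - {"xyz": [0,0,0.06],"dr": [0,0,0],"jaw": 0.6}
    - {"xyz": [0,0,0.078],"dr": [0,0,0],"jaw": 0.6}
    - {"xyz": [0,0,0.078],"dr": [0,0,0],"jaw": 0.6}

```text
clock: 4.58
eef_pos: [0.6095, -0.1809, 0.0028]
tool_rot: [-3.14, -0.001, 1.763]
wrist_force: [0.8, 0.6, 0.3]
grip_width: 0.051
grip_force: 0.0
```

Request:
servo_tool:
  increments:
    - {"xyz": [0,0,0],"dr": [0,0,0],"jaw": 0.0}
    - {"xyz": [0,0,0],"dr": [0,0,0],"jaw": 0.0}
    - {"xyz": [0,0,0],"dr": [0,0,0],"jaw": 0.0}
    - {"xyz": [0,0,0],"dr": [0,0,0],"jaw": 0.0}
    - {"xyz": [0,0,0],"dr": [0,0,0],"jaw": 0.0}
    - {"xyz": [0,0,0],"dr": [0,0,0],"jaw": 0.0}
  newtons: 60

```text
clock: 5.32
eef_pos: [0.6106, -0.1816, 0.0048]
tool_rot: [3.141, 0.0, 1.763]
wrist_force: [-3.2, -0.8, 6.3]
grip_width: 0.0182
grip_force: 58.5
```

Gripped: 18 mm wide at 58 N. Now I'll lift slowly.

Request:
servo_tool:
  increments:
    - {"xyz": [0,0,-0.005],"dr": [0,0,0],"jaw": 0}
    - {"xyz": [0,0,-0.01],"dr": [0,0,0],"jaw": 0}
    - {"xyz": [0,0,-0.015],"dr": [0,0,0],"jaw": 0}
    - {"xyz": [0,0,-0.02],"dr": [0,0,0],"jaw": 0}
    - {"xyz": [0,0,-0.025],"dr": [0,0,0],"jaw": 0}
    - {"xyz": [0,0,-0.025],"dr": [0,0,0],"jaw": 0}
    - {"xyz": [0,0,-0.025],"dr": [0,0,0],"jaw": 0}

```text
clock: 6.2
eef_pos: [0.6104, -0.1815, 0.0136]
tool_rot: [-3.142, 0.0, 1.763]
wrist_force: [4.5, -4.1, -8.9]
grip_width: 0.0181
grip_force: 59.7
```

```bash
cat > g.py <<'E'
from h import *
import sys
f=sys.argv[1]
snap('scene',f); fz=[];zz=[]
for i in range(6):
    bot.camera('side') if i>3 else None
    s=bot.read_state(); fz.append(s['wrist_force'][2]); zz.append(s['eef_pos'][2])
print('clock',s['clock'],'fz',np.round(fz,1),'z',np.round(zz,4),s['grip_width'])
p,W=cloud(f);p0,W0=cloud('s1')
v,u=np.mgrid[:480,:640]
# pixel shift of shoe laces region between s1 and now
g0=cv2.cvtColor(p0,6);g=cv2.cvtColor(p,6)
r=cv2.matchTemplate(g[200:290,215:300],g0[228:264,246:272],cv2.TM_CCOEFF_NORMED);_,mx,_,l=cv2.minMaxLoc(r)
print('laces shift',l[0]+215-246,l[1]+200-228,round(mx,2))
# pad rod top
r=cv2.matchTemplate(g[165:195,265:300],g0[174:188,275:290],cv2.TM_CCOEFF_NORMED);_,mx,_,l=cv2.minMaxLoc(r)
print('rod shift',l[0]+265-275,l[1]+165-174,round(mx,2))
E
python3 g.py s4
```

```text
clock 6.35 fz [-8.2 -8.2 -8.2 -8.2 -9.4 -9.1] z [0.0137 0.0137 0.0137 0.0137 0.0137 0.0137] 0.018239933965293945
laces shift 0 -2 0.88
rod shift 0 0 0.92
```

Request:
servo_tool:
  increments:
    - {"xyz": [0,0,-0.005],"dr": [0,0,0],"jaw": 0}
    - {"xyz": [0,0,-0.01],"dr": [0,0,0],"jaw": 0}
    - {"xyz": [0,0,-0.015],"dr": [0,0,0],"jaw": 0}
    - {"xyz": [0,0,-0.02],"dr": [0,0,0],"jaw": 0}
    - {"xyz": [0,0,-0.02],"dr": [0,0,0],"jaw": 0}
    - {"xyz": [0,0,-0.02],"dr": [0,0,0],"jaw": 0}

```text
clock: 7.1
eef_pos: [0.6104, -0.1815, 0.0217]
tool_rot: [-3.142, 0.0, 1.763]
wrist_force: [3.7, -4.3, -9.0]
grip_width: 0.0185
grip_force: 59.3
```

```bash
python3 g.py s5
```

```text
clock 7.25 fz [-9.5 -9.5 -9.5 -9.5 -8.9 -9.5] z [0.0217 0.0217 0.0217 0.0217 0.0217 0.0217] 0.018383950013960194
laces shift 0 -4 0.86
rod shift 0 0 0.91
```

Request:
servo_tool:
  increments:
    - {"xyz": [0,0,-0.005],"dr": [0,0,0],"jaw": 0}
    - {"xyz": [0,0,-0.01],"dr": [0,0,0],"jaw": 0}
    - {"xyz": [0,0,-0.015],"dr": [0,0,0],"jaw": 0}
    - {"xyz": [0,0,-0.02],"dr": [0,0,0],"jaw": 0}
    - {"xyz": [0,0,-0.02],"dr": [0,0,0],"jaw": 0}
    - {"xyz": [0,0,-0.02],"dr": [0,0,0],"jaw": 0}

```text
clock: 8.0
eef_pos: [0.6103, -0.1814, 0.0286]
tool_rot: [-3.142, 0.0, 1.763]
wrist_force: [6.0, -5.5, -15.2]
grip_width: 0.0181
grip_force: 59.7
```

```bash
python3 g.py s6
```

```text
clock 8.15 fz [-15.4 -15.4 -15.4 -15.4 -15.  -15.3] z [0.0286 0.0286 0.0286 0.0286 0.0286 0.0286] 0.01842080664705201
laces shift -1 -6 0.89
rod shift -1 -2 0.86
```

Request:
servo_tool:
  increments:
    - {"xyz": [0,0,-0.003],"dr": [0,0,0],"jaw": 0}
    - {"xyz": [0,0,-0.006],"dr": [0,0,0],"jaw": 0}
    - {"xyz": [0,0,-0.006],"dr": [0,0,0],"jaw": 0}
    - {"xyz": [0,0,-0.006],"dr": [0,0,0],"jaw": 0}

```text
clock: 8.65
eef_pos: [0.6103, -0.1815, 0.0301]
tool_rot: [-3.142, 0.0, 1.763]
wrist_force: [9.7, -6.3, -20.6]
grip_width: 0.0183
grip_force: 59.1
```

```bash
python3 g.py s7
```

```text
clock 8.8 fz [-20.3 -20.3 -20.3 -20.3 -20.9 -21.5] z [0.0301 0.0301 0.0301 0.0301 0.0301 0.0301] 0.018110689634419704
laces shift -1 -6 0.87
rod shift -1 -3 0.86
```

Request:
servo_tool:
  increments:
    - {"xyz": [0,0,0.003],"dr": [0,0,0],"jaw": 0}
    - {"xyz": [0,0,0.006],"dr": [0,0,0],"jaw": 0}
    - {"xyz": [0,0,0.009],"dr": [0,0,0],"jaw": 0}
    - {"xyz": [0,0,0.009],"dr": [0,0,0],"jaw": 0}
    - {"xyz": [0,0,0.009],"dr": [0,0,0],"jaw": 0}

```text
clock: 9.43
eef_pos: [0.6104, -0.1815, 0.0284]
tool_rot: [-3.142, 0.0, 1.763]
wrist_force: [3.4, -3.3, -10.3]
grip_width: 0.0179
grip_force: 60.5
```

```bash
python3 g.py s8
python3 - <<'E'
from h import *
v,u=np.mgrid[:480,:640]
for f in ('s1','s5','s7','s8'):
    p,W=cloud(f); m=(u>276)&(u<288)&(v>168)&(v<186)&(W[...,2]>.255)
    L=W[(u>250)&(u<268)&(v>228)&(v<255)]
    print(f,np.round(np.percentile(W[m][:,2],[50,90,98]),4),m.sum())
E
```

```text
clock 9.575 fz [-10.4 -10.4 -10.4 -10.4  -9.1 -10.7] z [0.0285 0.0285 0.0285 0.0285 0.0285 0.0284] 0.017984093949343898
laces shift -1 -6 0.89
rod shift -1 -3 0.86
s1 [0.2728 0.2784 0.2802] 60
s5 [0.2753 0.2805 0.2815] 63
s7 [0.2775 0.2893 0.2913] 80
s8 [0.2783 0.2867 0.2879] 78
```

Request:
servo_tool:
  increments:
    - {"xyz": [0,0,0.003],"dr": [0,0,0],"jaw": 0}
    - {"xyz": [0,0,0.006],"dr": [0,0,0],"jaw": 0}
    - {"xyz": [0,0,0.006],"dr": [0,0,0],"jaw": 0}
    - {"xyz": [0,0,0.006],"dr": [0,0,0],"jaw": 0}

```text
clock: 10.07
eef_pos: [0.6106, -0.1815, 0.0278]
tool_rot: [3.141, 0.001, 1.763]
wrist_force: [-3.9, -1.3, 6.4]
grip_width: 0.0179
grip_force: 62.0
```

The pawl carries the load. I'll let go, rise, and check.

Request:
servo_tool:
  increments:
    - {"xyz": [0,0,-0.002],"dr": [0,0,0],"jaw": 0}
    - {"xyz": [0,0,-0.002],"dr": [0,0,0],"jaw": 0.6}
    - {"xyz": [0,0,-0.002],"dr": [0,0,0],"jaw": 0.6}
    - {"xyz": [0,0,-0.002],"dr": [0,0,0],"jaw": 0.6}
    - {"xyz": [0,0,-0.002],"dr": [0,0,0],"jaw": 0.6}
    - {"xyz": [0,0,-0.05],"dr": [0,0,0],"jaw": 0.6}
    - {"xyz": [0,0,-0.15],"dr": [0,0,0],"jaw": 0.6}
    - {"xyz": [0,0,-0.25],"dr": [0,0,0],"jaw": 0.6}

```text
clock: 11.08
eef_pos: [0.6107, -0.1814, 0.129]
tool_rot: [3.141, 0.0, 1.763]
wrist_force: [-0.3, -0.5, 0.3]
grip_width: 0.0511
grip_force: 0.0
```

```bash
python3 g.py s9
python3 - <<'E'
from h import *
v,u=np.mgrid[:480,:640]
for f in ('s8','s9'):
    p,W=cloud(f); m=(u>276)&(u<288)&(v>168)&(v<186)&(W[...,2]>.255)
    print(f,np.round(np.percentile(W[m][:,2],[50,90,98]),4),m.sum())
p,W=cloud('s9'); z=W[...,2]; m=(p.max(2)<60)&(z>.06)&(z<.1)&(np.hypot(W[...,0]-.609,W[...,1]+.168)<.05);print('handle',m.sum(),np.median(W[m],0))
s=bot.read_state();print(s['eef_pos'],s['joint_pos'])
E
```

```text
clock 11.225 fz [ 4.9  4.9  4.9  4.9  0.2 -0. ] z [0.1362 0.1362 0.1362 0.1362 0.1347 0.1318] 0.05122485592875779
laces shift -1 -6 0.95
rod shift -1 -2 0.83
s8 [0.2783 0.2867 0.2879] 78
s9 [0.2782 0.2873 0.2896] 74
handle 205 [ 0.60922112 -0.1623071   0.08466654]
[ 0.61320129 -0.18239541  0.13179735] [-4.12340165e-01  3.02815456e-01  1.56104069e+00  1.01074339e-04
  1.26963265e+00 -6.05058687e-01]
```

Held on tooth 3 (handle up 23 mm, pad in about 7 mm), with the robot clear. Next I'll go over the top of the press to the lever with the gripper shut.

Request:
servo_tool:
  increments:
    - {"xyz": [0,0,-0.15],"dr": [0,0,0],"jaw": 0}
    - {"xyz": [0,0,-0.3],"dr": [0,0,0],"jaw": 0}
    - {"xyz": [0,0,-0.45],"dr": [0,0,0],"jaw": 0}
    - {"xyz": [0,0,-0.52],"dr": [0,0,0],"jaw": 0}
    - {"xyz": [0,0,-0.52],"dr": [0,0,0],"jaw": 0}
    - {"xyz": [0.15,0,-0.52],"dr": [0,0,0],"jaw": 0}
    - {"xyz": [0.3,0,-0.52],"dr": [0,0,0],"jaw": 0}
    - {"xyz": [0.45,0,-0.52],"dr": [0,0,0],"jaw": 0}

```text
clock: 12.22
eef_pos: [0.5743, -0.003, 0.3314]
tool_rot: [-3.137, -0.002, 1.763]
wrist_force: [0.4, 0.3, -0.5]
grip_width: 0.0003
grip_force: 0.0
```

Request:
servo_tool:
  increments:
    - {"xyz": [0.15,0,0],"dr": [0,0,0],"jaw": 0}
    - {"xyz": [0.3,0,0],"dr": [0,0,0],"jaw": 0}
    - {"xyz": [0.35,0,0],"dr": [0,0,0],"jaw": 0}
    - {"xyz": [0.35,0,0],"dr": [0,0,0],"jaw": 0}
    - {"xyz": [0.35,0,0],"dr": [0,0,0],"jaw": 0}

```text
clock: 12.85
eef_pos: [0.5492, 0.1315, 0.3335]
tool_rot: [-3.14, 0.001, 1.762]
wrist_force: [-0.4, -0.8, 0.4]
grip_width: 0.0001
grip_force: 0.0
```

Run:
```python
from h import *
snap('wrist','w5');s=bot.read_state();print(s['eef_pos'],s['tool_rot'],s['clock'])
p,W=cloud('w5');z=W[...,2]
m=(z>.078)&(z<.093)&(np.hypot(W[...,0]-.551,W[...,1]-.125)<.045);L=W[m]
print(m.sum(),np.median(L,0),cv2.minAreaRect((L[:,:2]*1000).astype(np.float32)))
a=p[:,:,::-1].copy(); a[m]=(0,0,255); cv2.imwrite('pics/v6.png',a)
```

```text
[0.5493869  0.13122789 0.33375827] [-3.14024476e+00  4.76115517e-04  1.76166774e+00] 12.9
1178 [0.55343945 0.12423254 0.08601048] ((553.8948364257812, 113.55169677734375), (29.29783058166504, 66.34137725830078), 11.07763957977295)
```

View pics/v6.png

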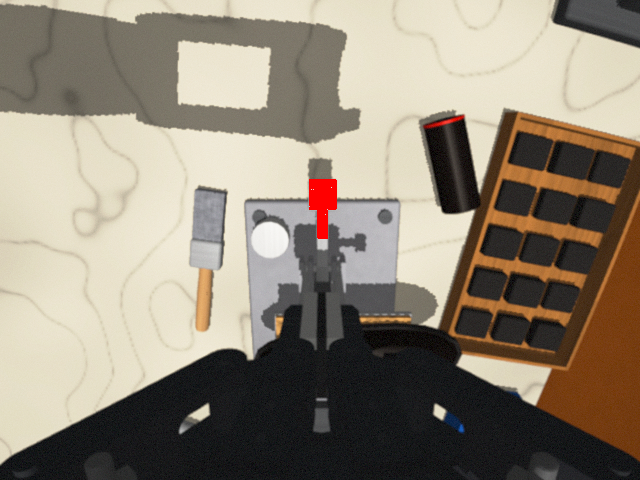

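The lever pad (red, around (322,195)) lies within 2 mm of the tool axis. I'll descend to just above it.

Request:
servo_tool:
  increments:
    - {"xyz": [0,0,0.15],"dr": [0,0,0],"jaw": 0}
    - {"xyz": [0,0,0.3],"dr": [0,0,0],"jaw": 0}
    - {"xyz": [0,0,0.45],"dr": [0,0,0],"jaw": 0}
    - {"xyz": [0,0,0.56],"dr": [0,0,0],"jaw": 0}
    - {"xyz": [0,0,0.63],"dr": [0,0,0],"jaw": 0}
    - {"xyz": [0,0,0.655],"dr": [0,0,0],"jaw": 0}
    - {"xyz": [0,0,0.655],"dr": [0,0,0],"jaw": 0}

```text
clock: 13.78
eef_pos: [0.5494, 0.1319, 0.0725]
tool_rot: [-3.141, 0.0, 1.762]
wrist_force: [-0.0, -0.1, -0.2]
grip_width: -0.0
grip_force: 0.0
```

Request:
servo_tool:
  increments:
    - {"xyz": [0,0,0.01],"dr": [0,0,0],"jaw": 0}
    - {"xyz": [0,0,0.02],"dr": [0,0,0],"jaw": 0}
    - {"xyz": [0,0,0.03],"dr": [0,0,0],"jaw": 0}
    - {"xyz": [0,0,0.04],"dr": [0,0,0],"jaw": 0}
    - {"xyz": [0,0,0.05],"dr": [0,0,0],"jaw": 0}
    - {"xyz": [0,0,0.055],"dr": [0,0,0],"jaw": 0}
    - {"xyz": [0,0,0.055],"dr": [0,0,0],"jaw": 0}

```text
clock: 14.65
eef_pos: [0.5489, 0.1327, 0.0502]
tool_rot: [-3.141, 0.0, 1.764]
wrist_force: [-0.1, 0.0, 0.1]
grip_width: 0.0001
grip_force: 0.1
```

Request:
servo_tool:
  increments:
    - {"xyz": [0,0,0.005],"dr": [0,0,0],"jaw": 0}
    - {"xyz": [0,0,0.01],"dr": [0,0,0],"jaw": 0}
    - {"xyz": [0,0,0.015],"dr": [0,0,0],"jaw": 0}
    - {"xyz": [0,0,0.02],"dr": [0,0,0],"jaw": 0}
    - {"xyz": [0,0,0.02],"dr": [0,0,0],"jaw": 0}

```text
clock: 15.28
eef_pos: [0.5492, 0.1327, 0.0425]
tool_rot: [-3.142, 0.0, 1.763]
wrist_force: [0.7, -0.4, 0.4]
grip_width: 0.0001
grip_force: 0.4
```

Run:
```python
from h import *
snap('wrist','w6');snap('scene','s10');s=bot.read_state();print(s['eef_pos'],s['wrist_force'],s['clock'])
a=cv2.imread('pics/w6.png');b=cv2.imread('pics/s10.png')[190:340,250:400]
cv2.imwrite('pics/v7.png',np.hstack([cv2.resize(a,(400,300)),cv2.resize(b,(400,400),interpolation=2)[50:350]]))
```

```text
[0.54925767 0.13277911 0.04264634] [-0.4112922   0.02695229  0.7584197 ] 15.375
```

View pics/v7.png

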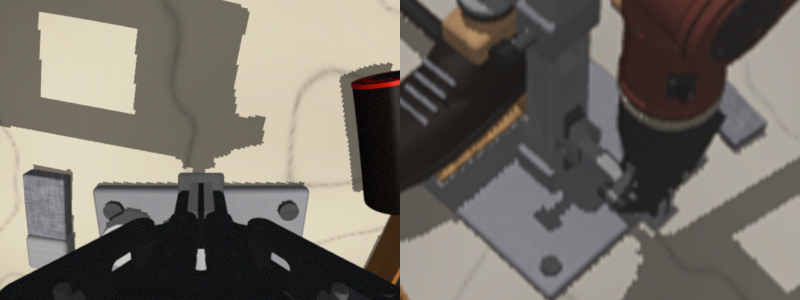

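The fingertips are centred over the lever pad at about (202,180). I'll check the remaining height from depth.

Run:
```python
from h import *
p,W=cloud('w6')
for v in range(276,350,4): print(v,np.round(W[v,296],4),np.round(W[v,310],4),np.round(W[v,335],4))
```

```text
276 [0.5367 0.1439 0.0649] [0.5422 0.145  0.0651] [0.5521 0.147  0.0653]
280 [0.5369 0.1432 0.0674] [0.5424 0.1445 0.0679] [0.5521 0.1465 0.0683]
284 [0.5372 0.142  0.0685] [0.5427 0.1428 0.0681] [0.5525 0.1449 0.0685]
288 [0.5375 0.14   0.068 ] [0.543  0.1415 0.0689] [0.5529 0.1429 0.0676]
292 [0.5378 0.1385 0.0683] [0.5429 0.1431 0.0764] [0.5522 0.1449 0.0762]
296 [0.5381 0.1374 0.0699] [0.543  0.1428 0.0792] [0.5521 0.1448 0.0798]
300 [0.5384 0.1357 0.0697] [0.543  0.1437 0.0845] [0.5519 0.1451 0.0838]
304 [0.5385 0.1381 0.0783] [0.5432 0.1429 0.086 ] [0.5519 0.1447 0.0862]
308 [0.5387 0.1381 0.0815] [0.5433 0.1429 0.0893] [0.5518 0.1448 0.0897]
312 [0.5389 0.138  0.0845] [0.5432 0.1438 0.094 ] [0.5517 0.1447 0.0926]
316 [0.539  0.1383 0.0881] [0.5433 0.1437 0.0965] [0.5516 0.1447 0.0955]
320 [0.5392 0.1385 0.0913] [0.5435 0.1431 0.0983] [0.5513 0.1455 0.0998]
324 [0.5394 0.1381 0.0933] [0.5435 0.1435 0.1017] [0.5513 0.1452 0.1019]
328 [0.5396 0.1377 0.0953] [0.5435 0.1437 0.1044] [0.5513 0.1447 0.1037]
332 [0.5397 0.1386 0.0996] [0.5437 0.1428 0.1053] [0.5512 0.1447 0.1061]
336 [0.5399 0.138  0.101 ] [0.5438 0.1429 0.1078] [0.5511 0.1448 0.1087]
340 [0.5395 0.1446 0.1144] [0.5439 0.1423 0.1091] [0.5508 0.1458 0.1127]
344 [0.5396 0.145  0.1171] [0.5437 0.1442 0.1145] [0.5508 0.1454 0.1142]
348 [0.5397 0.1452 0.1194] [0.5438 0.144  0.1163] [0.5508 0.145  0.1158]
```

The lever pad is already about 18 mm down under light force. I'll press 6 mm more and hold.

Request:
servo_tool:
  increments:
    - {"xyz": [0,0,0.005],"dr": [0,0,0],"jaw": 0}
    - {"xyz": [0,0,0.01],"dr": [0,0,0],"jaw": 0}
    - {"xyz": [0,0,0.015],"dr": [0,0,0],"jaw": 0}
    - {"xyz": [0,0,0.015],"dr": [0,0,0],"jaw": 0}
    - {"xyz": [0,0,0.015],"dr": [0,0,0],"jaw": 0}
    - {"xyz": [0,0,0.015],"dr": [0,0,0],"jaw": 0}
    - {"xyz": [0,0,0.015],"dr": [0,0,0],"jaw": 0}

```text
clock: 16.25
eef_pos: [0.5492, 0.1328, 0.0366]
tool_rot: [3.142, -0.0, 1.763]
wrist_force: [0.2, -0.1, 0.3]
grip_width: 0.0002
grip_force: 0.5
```

```bash
cat > k.py <<'E'
from h import *
import sys
snap('wrist','w'+sys.argv[1]);snap('scene','t'+sys.argv[1]);s=bot.read_state();print(s['eef_pos'],s['wrist_force'],s['clock'])
p,W=cloud('w'+sys.argv[1]); print('lever',np.round(W[286,310],4))
p,W=cloud('t'+sys.argv[1]); z=W[...,2]; v,u=np.mgrid[:480,:640]
m=(u>238)&(u<268)&(v>180)&(v<225)&(p.max(2)<60)&(z>.04)&(z<.1)&(W[...,1]<-.13)
print('handle',m.sum(),np.median(W[m],0))
m=(u>276)&(u<288)&(v>168)&(v<186)&(z>.255);print('rod',np.round(np.percentile(z[m],[90,98]),4))
E
python3 k.py 7
```

```text
[0.54919754 0.13284966 0.03664262] [0.84639656 0.15056586 0.57045685] 16.35
lever [0.5429 0.1416 0.0612]
handle 179 [ 0.6099586  -0.16366579  0.06158884]
rod [0.2786 0.2807]
```

The rest is home: handle at 61.6 mm against 61.4 mm at the start, and the pad free. I'll release the lever slowly and retreat.

Request:
servo_tool:
  increments:
    - {"xyz": [0,0,0],"dr": [0,0,0],"jaw": 0}
    - {"xyz": [0,0,-0.02],"dr": [0,0,0],"jaw": 0}
    - {"xyz": [0,0,-0.04],"dr": [0,0,0],"jaw": 0}
    - {"xyz": [0,0,-0.06],"dr": [0,0,0],"jaw": 0}
    - {"xyz": [0,0,-0.09],"dr": [0,0,0],"jaw": 0}
    - {"xyz": [0,0,-0.2],"dr": [0,0,0],"jaw": 0}
    - {"xyz": [0,0,-0.35],"dr": [0,0,0],"jaw": 0}
    - {"xyz": [0,0,-0.45],"dr": [0,0,0],"jaw": 0}

```text
clock: 17.35
eef_pos: [0.5501, 0.1329, 0.2206]
tool_rot: [3.138, 0.0, 1.763]
wrist_force: [0.6, 0.0, 1.5]
grip_width: 0.0
grip_force: 0.0
```

Request:
servo_tool:
  increments:
    - {"xyz": [0,0,-0.1],"dr": [0,0,0],"jaw": 0}
    - {"xyz": [0,0,-0.2],"dr": [0,0,0],"jaw": 0}
    - {"xyz": [0,0,-0.2],"dr": [0,0,0],"jaw": 0}
    - {"xyz": [0,0,-0.2],"dr": [0,0,0],"jaw": 0}

```text
clock: 17.85
eef_pos: [0.5489, 0.1328, 0.2965]
tool_rot: [-3.142, -0.0, 1.763]
wrist_force: [0.1, -0.3, 0.5]
grip_width: 0.0003
grip_force: 0.0
```

```bash
python3 k.py 8
python3 - <<'E'
from h import *
p,W=cloud('w8');z=W[...,2]
m=(z>.06)&(z<.1)&(np.hypot(W[...,0]-.5508,W[...,1]-.1294)<.012);print('lever',m.sum(),np.median(W[m],0))
a=cv2.imread('pics/t8.png')[150:390,200:520]; cv2.imwrite('pics/v8.png',cv2.resize(a,(800,600)))
E
```

```text
[0.54837011 0.13270974 0.29506953] [-0.24247194 -0.39209187  0.07444056] 17.95
lever [0.5551 0.0404 0.0861]
handle 179 [ 0.61028496 -0.16464589  0.06171022]
rod [0.2785 0.2809]
lever 461 [0.55084718 0.12943373 0.08642406]
```

View pics/v8.png

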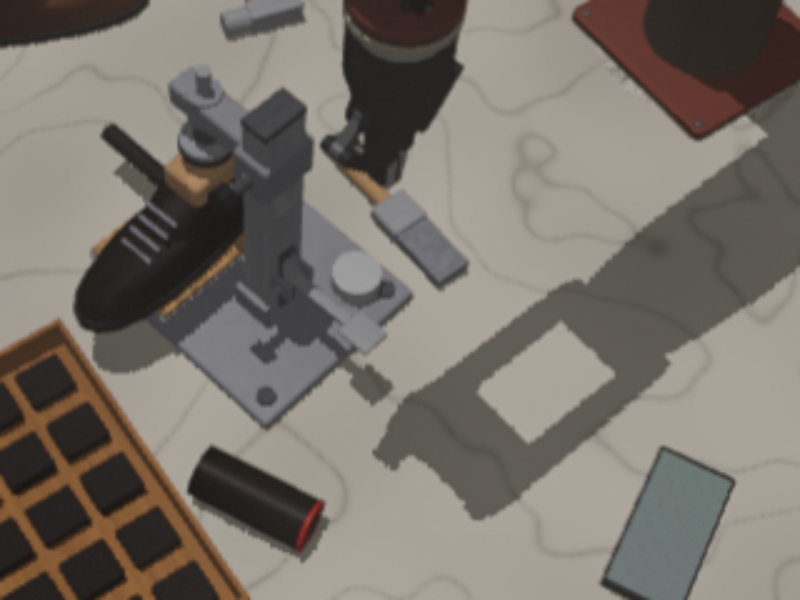

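The shoe stands on the lowered rest at about (170,240), and the lever at about (355,330) is back at 86 mm. The tin, thread, brush and phone have not moved, and the robot is clear.

```bash
python3 -c "
from rig import bot
print(bot.finish_job())"
```

```text
the job is handed in; nothing more can be done
None
```

The job is handed in: the pawl alone held the shoe with the pad in about 7 mm for more than 2 s, then I pressed the lever, the rest sank home, the lever sprang back, and the objects in my last picture were undisturbed.

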